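Put the ink dabber away in its airtight box

ROBOT

A 6-joint arm with a two-finger parallel gripper is mounted at the origin on the work surface. World frame = base frame: x ahead of the robot, y to its left, z up, the work surface at z = 0. Lengths are in mm, angles in rad, forces in N, time in s.
With the tool pointing down it reaches from about 325 to 1000 mm from the base axis. Payload 5.1 kg.
Tool frame: the origin (TCP) lies at the very end of the fingers, on their centre line; the grasp point (between the pads) lies 19 mm behind it; z points along the fingers, y is the direction in which the jaws open and shut (so a half turn about z gives the same grasp; the last joint's range is limited). The gripper opens to 85 mm and grips with 20 to 120 N. Pads are 22 mm wide; open, the fingers measure 114 mm over their backs; the gripper's body (76 mm by 85 mm) begins 54 mm behind the grasp point. The pads swing forward as they close: fully open they stand 13 mm farther back than shut.
Start: joints at [1.164, 0.124, 1.65, -0, 1.367, -0.083], TCP at [206.832, 616.202, 231.322] pointing down, gripper open.
Joint ranges: [-2.61, 2.61], [-1.02, 2.33], [0.03, 2.71], [-1.35, 4.49], [0.32, 2.68], [-2.91, 2.91]. Speed limits (rad/s): [2.57, 2.57, 3.14, 3.14, 3.14, 3.14].

INTERFACE

Orientations are given as a rotation vector (axis times angle).
In Python, from plant import ctrl gives the robot as it stands. The module is installed in compiled form; this text tells all that it offers. Calls block until the motion is done:
- ctrl.move_pose(position, orientation): joint-space move of the TCP to a pose.
- ctrl.movel(position, max_speed=150, rotation=None): straight line of the TCP; rotation=None keeps the orientation; max_speed is the mean speed in mm/s.
- ctrl.set_joints(angles): joint-space move.
- ctrl.open_gripper() and ctrl.grab(grip_force=None): open the fingers fully, or close them until they stop; grip_force is the grip in N (None keeps the last).
- ctrl.pause(seconds).
- ctrl.ik(position, orientation): joint angles nearest the present ones, or None.
- ctrl.capture(name): name is "side" or "top" or "wrist"; returns the picture (420x560x3 uint8, red, green, blue); there is no depth.
- ctrl.camera_info(name): a dict with "fovy" (degrees; the focal length in pixels is half the picture's height over the tangent of half this angle, whatever the lens; pixels are square), "cx", "cy" (the principal point, pixels), "eye" and "orientation" of the camera in the world; the wrist camera has in their place "hand_eye" (4x4, takes a point from camera to tool coordinates, whose origin is the TCP and whose axes are the flange's). Camera axes: x right, y down, z forward; pixel columns grow to the right and rows downward; lengths in mm; the calibration is good to about 2 mm. A picture is of the moment at which its call begins: read the wrist's pose just before it. camera_info takes no time and is no camera call.
A pose or a line that the arm cannot do raises ctrl.MotionError and nothing moves.
- ctrl.close_job(): hands the job in, once; it reports no verdict.
Trained networks look in the newest picture that a camera, given by its name, has taken for a name from the list of things; names that differ only in an ending like _2 or _b are one class to them, and where a whole thing is asked for, a point or a joint stands for the part that bears it (a point fixed in the world has none). Each returns a list of dicts, best first, with "p" (0 to 1); they miss things now and then, are a little off and sometimes report something else, mostly with a low value. They report only what shows in the picture. A call takes as long as a camera call.
- ctrl.boxes_of(thing, camera): "box" ([left, top, right, bottom] in pixels, round what is visible of it).
- ctrl.masks_of(thing, camera): "pixels" (420x560 bool, what is visible of it) and "box" ([left, top, right, bottom] in pixels, round what is visible of it).
Readings, each from a call of its own:
- ctrl.get_clock(): time.
- ctrl.get_joint_positions(): joint angles.
- ctrl.get_joint_vel(): joint speeds.
- ctrl.get_effort(): joint torques, N m.
- ctrl.get_tool_pos(): TCP position.
- ctrl.get_tool_rot(): TCP orientation.
- ctrl.get_ft_force(): force on the tool from outside, world axes, zero at the start.
- ctrl.get_wrist_torque(): the same for the moment, N m.
- ctrl.get_gripper_width(): finger opening in mm.
Only numpy, scipy, OpenCV 4.12 (cv2) and the standard library are available. Lean on these libraries where they do the work, as an engineer would, in place of code of your own. Each camera call takes 0.05 s, during which the arm holds its last target.

TASK

Put the wooden ink dabber away so that it does not dry out: stand it upright in the empty ring cup inside the white storage box, swing the lid down, and press the lid against its rubber seal until the catch at the front snaps and holds it shut by itself. Press near the middle of the lid's front edge and no harder than it needs, because the lid cracks above 30 N; leave the two ink jars in the box and everything else on the table where they stand.

Things in the scene. Friction and masses are not known exactly. Their poses are not given: they have to be found in the camera images.
- dabber: Loose ink dabber, 60 g, standing upright on the table: round grey felt foot 40 mm across (18 mm tall in all), then a turned wooden handle 26 mm across from 26 mm up to 70 mm above the origin, 74 mm tall in all. Origin: centre of the underside; z up along the handle.
- cup: The dabber's seat, fixed inside the box: a low grey ring, 55 mm across outside, 47 mm inside, 16 mm tall, standing on the box's inner floor. Origin: centre of its underside, at the level of the box's inner floor, which is also where the dabber's underside must come. It takes any one of the three places in the box (left, middle, right, 80 mm apart); the ink jars take the other two.
- box: White plastic box fixed to the table, open on top: 170 mm deep (its x, from the front wall nearest the robot to the back), 270 mm wide (its y), rim 80 mm above the table, walls and floor 4 mm. Origin: centre of the underside; x points from the front to the hinge side. A spring catch sits outside the middle of the front wall; a black rubber seal runs round inside the rim.
- box_front (a point): Middle of the front wall's rim (85 mm ahead of the box's origin, 80 mm above the table). Just behind it the seal stands proud as a soft bulb 9 mm wide, top about 108 mm above the table when not squeezed. The level of this bulb and of the catch, together, differs from box to box by up to 7 mm up or down and is not measured, so the depth at which the catch snaps must be felt.
- lid (a joint): Angle of the lid (rad): 1.62 to 1.85 open at the start; 0.06 to 0.15 resting loose on the seal; latched between -0.045 and +0.045, depending on the level of the catch, and always about 0.1 lower than it rests loose. Stiff hinge (0.2 N m of friction): the lid (200 g) stays where it is left and can be swung shut by pushing its outer (back) face. Not latched, it springs back up when let go.
- lid_hinge (a point): Point on the hinge axis at mid width, level with the lid's underside when shut: 83 mm behind the box's origin, 90.5 mm above the table; the axis is the box's y. The lid is a flat grey plate 172 mm long from the axis, 276 mm wide, 8 mm thick; a 40 mm wide tongue at the middle of its front edge reaches to 182 mm from the axis and hangs 27 mm below its underside.
- lid_press (a point): Where to press: on the lid's outer face at mid width, 157 mm from the hinge axis. Pressing here, the last 18 mm squeeze the seal with a force that grows to 12 to 16 N (nearly double at the lid's middle), with a small bump halfway as the tongue meets the catch. The catch snaps at the end of this travel; about 1 mm deeper the seal is solid and the force rises steeply. Above 30 N the lid cracks.
- jar_a: Closed glass ink jar with black cap, 42 mm across, 60 mm tall, standing loose in the box in one of the two places without the cup. Leave it. Origin: centre of its underside.
- jar_b: A second, equal ink jar in the other place. Leave it. Origin: centre of its underside.
- carving_block: Bystander: pale soft carving block lying flat, 110 x 55 x 18 mm, 130 g. Origin: centre of the underside.
- brayer: Bystander: ink roller lying down, black roller 90 mm wide and 40 mm across, wooden handle, 170 mm long. Origin: under its middle.
- tub: Bystander: clear open plastic bowl, 130 mm across, 100 mm tall. Origin: centre of the underside.
- palette: Bystander: white china dish, 100 mm across, 15 mm tall. Origin: centre of the underside.
- paint_pot: Bystander: closed white paint pot, 44 mm across, 55 mm tall. Origin: centre of the underside.
- brush: Bystander: brush lying on the table. Origin: under its middle.

How it is judged (in metres and radians):
On the way, in this order (a step that is already met when the one before it is completed fails the run):
1. the dabber stands upright in the ring cup, let go, with the lid still open (horizontal distance between dabber and cup below 0.007 m and z of dabber in the frame of cup below 0.005 m and angle between dabber's own z axis and vertical below 0.12 rad and contact force between the fingers and dabber below 0.05 N and value of joint lid above 0.6 rad), for 0.2 s.
2. the lid is lowered towards the seal (value of joint lid below 0.3 rad).
At the end, for the whole second after the job is handed in: The lid is latched shut by itself (its angle stays below 0.053 rad with nothing pressing on it) and the dabber stands upright (within 0.12 rad) on the box's floor inside the ring cup, centred within 7 mm (value of joint lid below 0.053 rad and velocity of joint lid between -0.05 and 0.05 rad/s and horizontal distance between dabber and cup below 0.007 m and z of dabber in the frame of cup below 0.005 m and angle between dabber's own z axis and vertical below 0.12 rad); the robot touches nothing.
It fails at once if the robot loads the lid with more than 30 N (contact force between any of the fingers, the arm and lid above 30 N).
It fails at once if an ink jar in the box is shifted by more than 15 mm or tipped (distance of any of jar_a, jar_b from where it was at the start of the episode above 0.015 m or angle between any of jar_a, jar_b's own z axis and vertical above 0.3 rad).
It fails at once if something else on the table is moved by more than 30 mm (distance of any of carving_block, brayer, tub, palette, paint_pot, brush from where it was at the start of the episode above 0.03 m).
It also fails if it takes over 64 s, if anything falls off the work surface, if the arm or the gripper's body presses on something with over 40 N, if the wrist force passes 120 N, or if a joint passes its speed limit or range.

## Working session

There is one attempt and no reset: what is moved stays moved. The work goes in short steps, each a Python script; the robot and the scene stay as the last script left them, time stands still between calls to the robot, and variables do not carry over. Pictures are saved under pics/ and viewed, and the job is handed in when it is done.

```bash
mkdir -p pics; ls
cat > h.py <<'E'
import numpy as np, cv2
from plant import ctrl
from scipy.spatial.transform import Rotation as R
def save(n,img): cv2.imwrite('pics/'+n+'.png',img[:,:,::-1])
def info(n):
    i=ctrl.camera_info(n); return i
E
python3 - <<'E'
from h import *
print(ctrl.get_clock(),ctrl.get_tool_pos(),ctrl.get_tool_rot())
for n in ['side','top','wrist']:
    save(n+'0',ctrl.capture(n)); print(n,ctrl.camera_info(n))
    if n!='wrist':
        for t in ['dabber','cup','box','lid','jar_a','brayer','tub']:
            print(t,[(b['box'],round(b['p'],2)) for b in ctrl.boxes_of(t,n)][:3])
print(ctrl.get_clock())
E
```

```text
pics
0.0 [206.58911279 615.64703969 230.04710361] [-0.50633818 -3.09998492  0.00320189]
side {'fovy': 52.32583563283779, 'cx': 278.36607942532856, 'cy': 215.91024065455747, 'eye': array([ -38.30551257, -558.35066198,  932.64885384]), 'orientation': array([-2.25593093,  0.84422122, -0.36336402])}
dabber [([335.7, 304.1, 357.5, 335.7], 0.75)]
cup []
box [([211.1, 111.8, 332.4, 262.2], 0.83)]
lid [([250.7, 111.7, 329.8, 211.3], 0.83)]
jar_a [([249.0, 202.6, 263.1, 227.9], 0.8), ([267.0, 219.0, 278.5, 235.6], 0.76), ([248.9, 109.9, 332.3, 213.6], 0.27)]
brayer [([146.9, 165.3, 203.2, 189.5], 0.62)]
tub [([187.6, 117.8, 226.3, 161.9], 0.88)]
top {'fovy': 57.076645854923264, 'cx': 280.1746023996025, 'cy': 216.8583271180356, 'eye': array([ 451.43646416,    8.36653953, 1369.71438949]), 'orientation': array([-2.22226575,  2.1588498 , -0.06471478])}
dabber [([357.6, 239.0, 370.6, 248.7], 0.54)]
cup [([218.8, 224.1, 221.0, 223.6], 0.42)]
box [([198.2, 173.5, 292.1, 251.2], 0.88), ([134.8, 232.1, 179.6, 278.3], 0.59)]
lid [([195.7, 171.0, 292.4, 201.9], 0.73)]
jar_a []
brayer [([134.2, 231.3, 178.0, 276.5], 0.64)]
tub [([118.5, 173.8, 163.3, 216.1], 0.71)]
wrist {'fovy': 63.380424967953715, 'cx': 274.7951302714592, 'cy': 207.99015518775158, 'hand_eye': array([[ 3.16017701e-04, -9.60004019e-01, -2.79986042e-01,
         7.10438341e+01],
       [ 9.99999907e-01,  3.85602637e-04, -1.93446821e-04,
        -2.19042733e-01],
       [ 2.93673082e-04, -2.79985955e-01,  9.60004051e-01,
        -1.42625778e+02],
       [ 0.00000000e+00,  0.00000000e+00,  0.00000000e+00,
         1.00000000e+00]])}
0.85
```

View pics/side0.png

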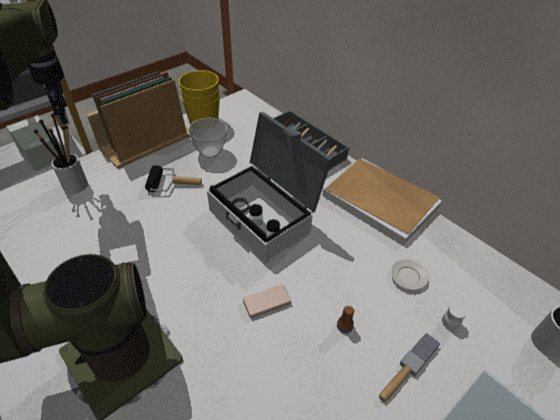

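View pics/top0.png

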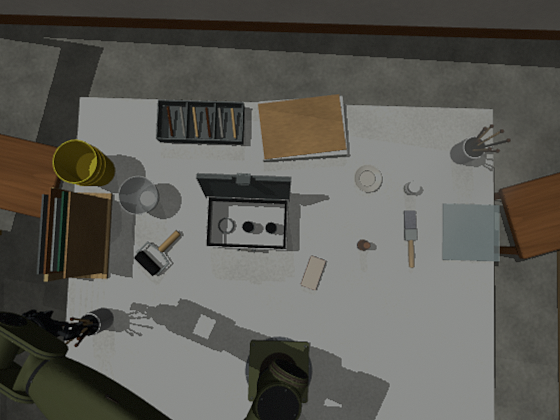

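View pics/wrist0.png

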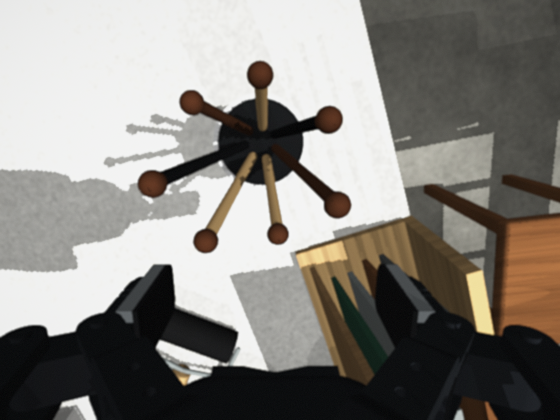

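```bash
cat >> h.py <<'E'
def K(n):
    i=ctrl.camera_info(n); f=210/np.tan(np.radians(i['fovy'])/2); return i,f
def campose(n,tp=None,tr=None):
    i,f=K(n)
    if n=='wrist':
        T=np.eye(4); T[:3,:3]=R.from_rotvec(tr).as_matrix(); T[:3,3]=tp
        T=T@i['hand_eye']; return T[:3,:3],T[:3,3],i,f
    return R.from_rotvec(i['orientation']).as_matrix(),np.array(i['eye']),i,f
def ray(n,uv,z,pose=None):
    M,e,i,f=campose(n,*(pose or ()))
    d=M@np.array([(uv[0]-i['cx'])/f,(uv[1]-i['cy'])/f,1]); return e+d*(z-e[2])/d[2]
def proj(n,p,pose=None):
    M,e,i,f=campose(n,*(pose or ()))
    c=M.T@(np.array(p)-e); return np.array([i['cx']+f*c[0]/c[2],i['cy']+f*c[1]/c[2]])
E
python3 - <<'E'
from h import *
t=cv2.imread('pics/top0.png'); s=cv2.imread('pics/side0.png')
c=cv2.resize(t[160:270,180:310],None,fx=6,fy=5.4545,interpolation=cv2.INTER_CUBIC); cv2.imwrite('pics/topc.png',c)
c=cv2.resize(s[100:270,200:350],None,fx=3.5,fy=3.5,interpolation=cv2.INTER_CUBIC); cv2.imwrite('pics/sidec.png',c)
print('base',proj('top',[0,0,0]))
print('dab foot top',ray('top',(364,244),74), ray('top',(364,244),18))
print('side',ray('side',(347,331),0),ray('side',(348,308),74))
print('cup',ray('top',(227,226.5),20),'side',ray('side',(241,203),20))
E
```

```text
base [278.7350759  370.25280618]
dab foot top [ 446.0171143  -272.79395184   74.        ] [ 445.78289324 -284.94553991   18.        ]
side [ 437.88722493 -295.37619985    0.        ] [ 445.59259025 -278.1253305    74.        ]
cup [492.96466194 195.2623846   20.        ] side [502.84896728 200.06576796  20.        ]
```

View pics/topc.png

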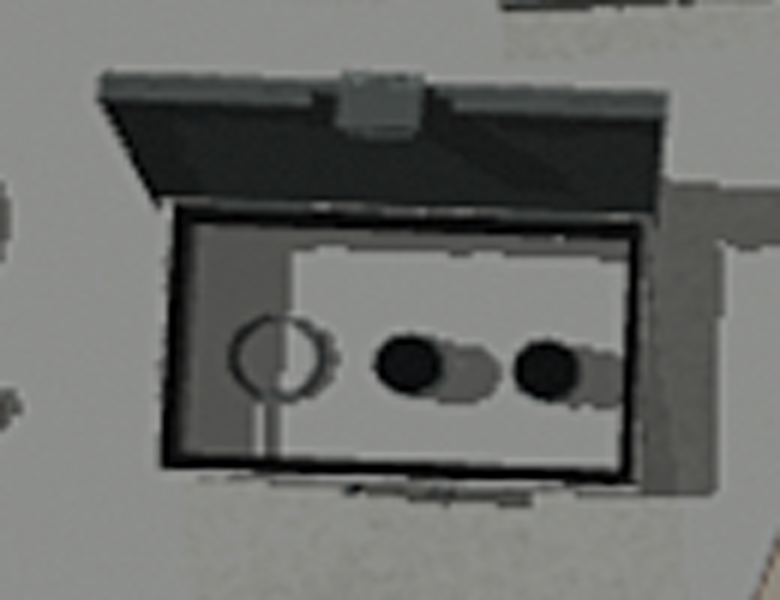

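View pics/sidec.png

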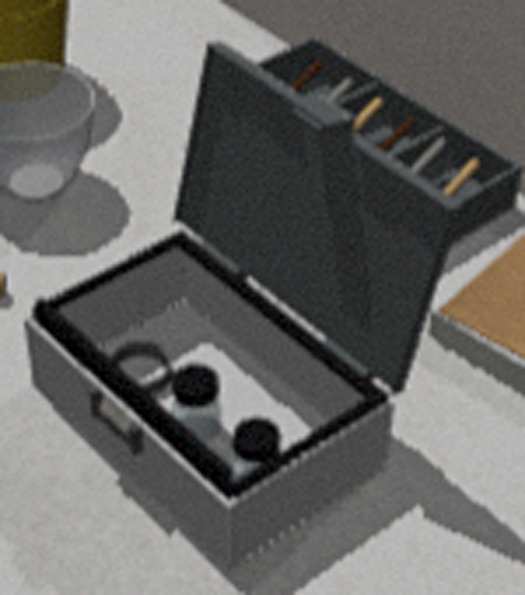

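```bash
python3 - <<'E'
from h import *
def tp(a,b): return (180+a/6,160+b/5.4545)
for nm,p,z in [('FL',(165,465),106),('FR',(632,480),106),('BL',(178,207),106),('BR',(640,228),106),('cup',(277,358),20),('hingeL',(158,205),90),('hingeR',(655,215),90),('jar1',(410,364),64),('jar2',(547,370),64)]:
    print(nm,ray('top',tp(*p),z).round(1))
def sp(a,b): return (200+a/3.5,100+b/3.5)
for nm,p,z in [('cup',(142,368),20),('FLc',(30,318),80),('FRc',(232,505),80),('jar1',(195,385),64),('jar2',(256,439),64)]:
    print('s',nm,ray('side',sp(*p),z).round(1))
E
cat >> h.py <<'E'
def rot(psi,sgn=1):
    y=sgn*np.array([np.cos(psi),np.sin(psi),0]); z=np.array([0,0,-1.]); x=np.cross(y,z)
    return R.from_matrix(np.stack([x,y,z],1)).as_rotvec()
E
python3 - <<'E'
from h import *
for p in [(495,196,60),(445,-280,60),(445,-280,200),(690,110,240),(495,196,200),(425,110,95),(640,110,200)]:
  for s in (1,-1):
    q=ctrl.ik(np.array(p,float),rot(-0.02,s)); print(p,s,None if q is None else np.round(q,2))
E
```

```text
FL [427.3 244.7 106. ]
FR [425.7  -9.5 106. ]
BL [582.5 243.8 106. ]
BR [577.1  -9.6 106. ]
cup [495.9 198.3  20. ]
hingeL [585.1 257.9  90. ]
hingeR [586.9 -17.9  90. ]
jar1 [492.9 117.   64. ]
jar2 [491.4  39.7  64. ]
s cup [496.2 193.6  20. ]
s FLc [426.5 251.1  80. ]
s FRc [423.  -12.7  80. ]
s jar1 [491.1 114.   64. ]
s jar2 [489.8  36.8  64. ]
(495, 196, 60) 1 [0.28 0.04 2.05 0.   1.05 0.3 ]
(495, 196, 60) -1 [ 0.28  0.04  2.05  0.    1.05 -2.85]
(445, -280, 60) 1 [-0.66  0.02  2.06  0.    1.05 -0.64]
(445, -280, 60) -1 [-0.66  0.02  2.06  0.    1.05  2.5 ]
(445, -280, 200) 1 [-0.66 -0.13  1.96  0.    1.31 -0.64]
(445, -280, 200) -1 [-0.66 -0.13  1.96  0.    1.31  2.5 ]
(690, 110, 240) 1 [0.08 0.22 1.52 0.   1.4  0.1 ]
(690, 110, 240) -1 None
(495, 196, 200) 1 [ 0.28 -0.12  1.94  0.    1.31  0.3 ]
(495, 196, 200) -1 [ 0.28 -0.12  1.94  0.    1.31 -2.85]
(425, 110, 95) 1 [ 0.13 -0.23  2.23  0.    1.14  0.15]
(425, 110, 95) -1 None
(640, 110, 200) 1 [0.09 0.14 1.68 0.   1.32 0.11]
(640, 110, 200) -1 None
```

```bash
cat >> h.py <<'E'
def wrist(name):
    p=np.array(ctrl.get_tool_pos()); r=np.array(ctrl.get_tool_rot()); im=ctrl.capture('wrist'); save(name,im)
    np.savez('pics/'+name+'.npz',p=p,r=r); return im,(p,r)
E
python3 - <<'E'
from h import *
ctrl.move_pose(np.array([496,196,190.]),rot(-0.018))
im,po=wrist('w1'); print(po,ctrl.get_clock(),ctrl.get_ft_force())
for t in ['cup','jar_a']:
    for b in ctrl.masks_of(t,'wrist')[:3]:
        ys,xs=np.nonzero(b['pixels']); print(t,b['box'],b['p'],len(xs))
print(proj('wrist',[496,196,20],po))
E
```

```text
(array([495.94414384, 196.75497948, 190.1882861 ]), array([-2.23990178e+00, -2.20281002e+00, -6.59860450e-04])) 2.7583 [0.77653894 0.71179322 0.10154945]
cup [246.1, 154.2, 305.9, 213.5] 0.66 956
jar_a [255.0, 238.7, 298.2, 302.1] 0.97 2329
jar_a [254.4, 306.8, 293.8, 373.9] 0.68 2317
jar_a [379.9, 122.8, 557.8, 420.0] 0.4 31300
[274.74027632 188.04853071]
```

View pics/w1.png

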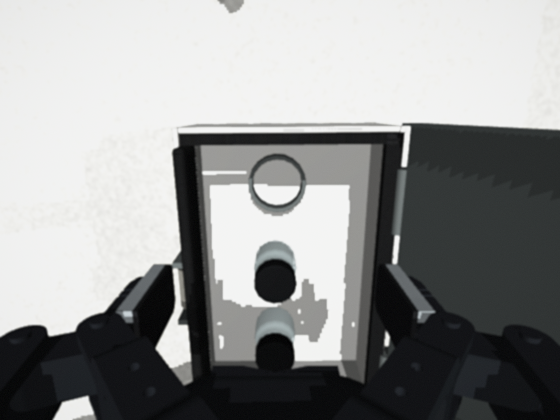

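Run:
```python
from h import *
d=np.load('pics/w1.npz'); po=(d['p'],d['r'])
b=[m for m in ctrl.masks_of('cup','wrist')][0]['pixels'].astype(np.uint8)
cs,_=cv2.findContours(b,cv2.RETR_EXTERNAL,cv2.CHAIN_APPROX_NONE); c=max(cs,key=len)
print(cv2.fitEllipse(c), len(cs))
im=cv2.imread('pics/w1.png')
v=im[140:225,235:320]; v=cv2.resize(v,None,fx=7,fy=7,interpolation=cv2.INTER_NEAREST)
cv2.imwrite('pics/w1c.png',v)
# predicted ring for cup centre: search best centre so rim top outer circle's bbox matches
th=np.linspace(0,2*np.pi,60)
for cx,cy in [(498,198),(498,200),(498,202)]:
    for rr,z in [(27.5,20),(23.5,20),(27.5,4)]:
        P=np.array([proj('wrist',[cx+rr*np.cos(t),cy+rr*np.sin(t),z],po) for t in th])
        print(cx,cy,rr,z,P.min(0).round(1),P.max(0).round(1))
print(ctrl.get_clock())
```

```text
((276.5455322265625, 181.99501037597656), (56.643150329589844, 57.54163360595703), 0.6174423694610596) 1
498 198 27.5 20 [247.6 156.6] [306.1 213.9]
498 198 23.5 20 [251.8 161. ] [301.8 209.9]
498 198 27.5 4 [248.8 154.4] [304.6 209.2]
498 200 27.5 20 [247.5 154.5] [306.1 211.9]
498 200 23.5 20 [251.8 158.8] [301.8 207.9]
498 200 27.5 4 [248.7 152.3] [304.6 207.3]
498 202 27.5 20 [247.4 152.3] [306.1 209.9]
498 202 23.5 20 [251.7 156.6] [301.9 205.9]
498 202 27.5 4 [248.6 150.2] [304.7 205.4]
2.9083
```

View pics/w1c.png

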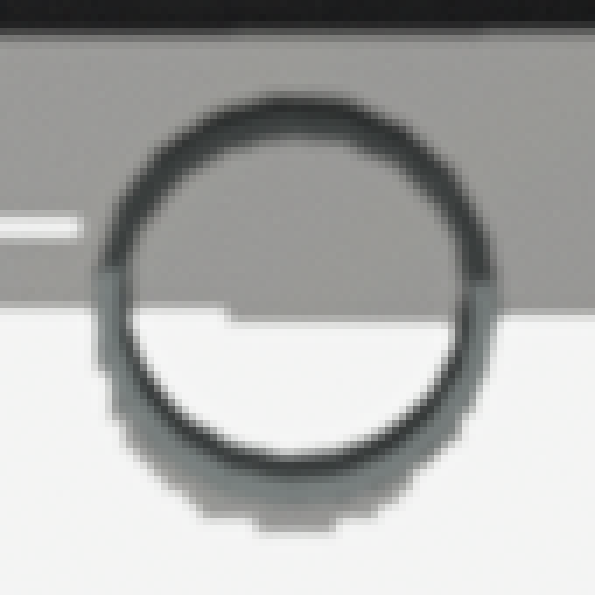

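Run:
```python
from h import *
ctrl.movel(np.array([443,-283,190.]),max_speed=300)
im,po=wrist('w2'); print(po,ctrl.get_clock())
for t in ['dabber']:
    for b in ctrl.masks_of(t,'wrist')[:3]:
        print(t,b['box'],b['p'],b['pixels'].sum())
v=im[:,:,::-1][110:230,215:335]; cv2.imwrite('pics/w2c.png',cv2.resize(v,None,fx=5,fy=5,interpolation=cv2.INTER_NEAREST))
th=np.linspace(0,2*np.pi,60)
for cx,cy in [(445,-279),(445,-283)]:
    for rr,z in [(20,18),(20,0),(13,70)]:
        P=np.array([proj('wrist',[cx+rr*np.cos(t),cy+rr*np.sin(t),z],po) for t in th])
        print(cx,cy,rr,z,P.min(0).round(1),P.max(0).round(1))
```

```text
(array([ 443.11269852, -282.05049827,  189.91254653]), array([-2.23977434e+00, -2.20245330e+00, -3.32557946e-04])) 4.7167
dabber [255.0, 163.7, 298.8, 218.6] 0.63 1761
445 -279 20 18 [255.5 162.6] [297.9 204.1]
445 -279 20 0 [256.5 159.8] [296.7 199.3]
445 -279 13 70 [260.8 181.4] [293.4 213. ]
445 -283 20 18 [255.6 166.8] [297.9 208.1]
445 -283 20 0 [256.6 163.9] [296.7 203.2]
445 -283 13 70 [260.9 186.4] [293.4 217.7]
```

View pics/w2.png

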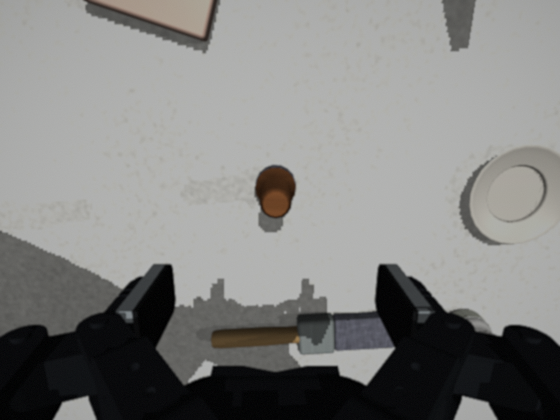

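View pics/w2c.png

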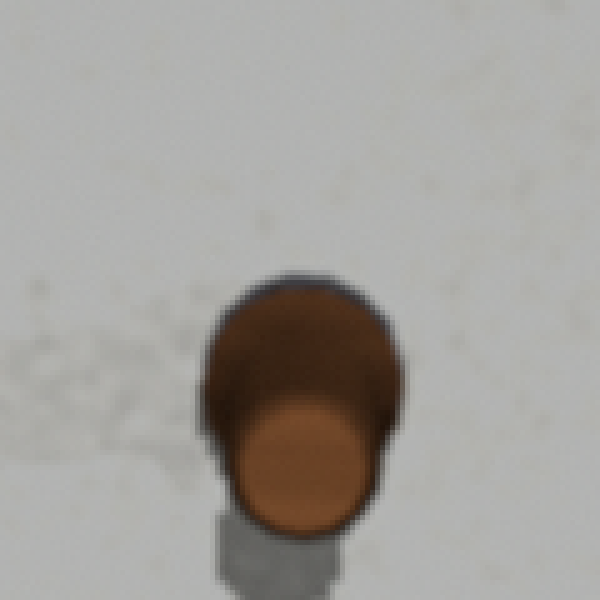

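Run:
```python
from h import *
ctrl.movel(np.array([444,-283,100.]),max_speed=150)
ctrl.movel(np.array([444,-283,33.]),max_speed=80)
print(ctrl.get_tool_pos(),ctrl.get_ft_force(),ctrl.get_clock())
ctrl.grab(30)
print(ctrl.get_gripper_width(),ctrl.get_ft_force(),ctrl.get_tool_pos())
ctrl.movel(np.array([444,-283,190.]),max_speed=150)
print(ctrl.get_gripper_width(),ctrl.get_ft_force(),ctrl.get_tool_pos(),ctrl.get_clock())
im,po=wrist('w3'); save('side3',ctrl.capture('side'))
```

```text
[ 444.43494996 -283.33405649   33.51391586] [-0.49378377 -0.62386224  0.300833  ] 6.5
25.12057846389 [-0.00687672  0.3496553   1.92060082] [ 444.1740962  -283.08910823   33.25205172]
24.99445972809811 [ 0.70177178 -0.12567703 -1.35439039] [ 443.35771169 -282.5055963   188.58928573] 8.275
```

View pics/w3.png

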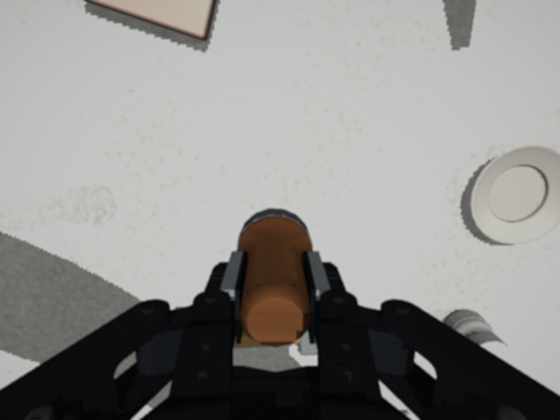

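View pics/side3.png

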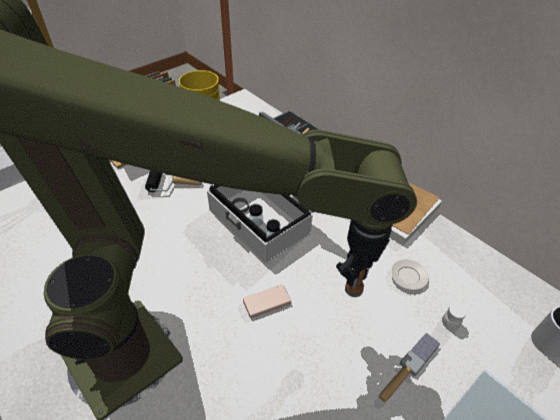

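Run:
```python
from h import *
d=np.load('pics/w3.npz'); po=(d['p'],d['r']); print(po)
p=po[0]; th=np.linspace(0,2*np.pi,90)
for dx,dy in [(0,0),(0,2),(0,-2)]:
    for rr,z in [(20,18),(20,0),(13,70),(13,26)]:
        P=np.array([proj('wrist',[p[0]+dx+rr*np.cos(t),p[1]+dy+rr*np.sin(t),p[2]-33.25+z],po) for t in th])
        print(dx,dy,rr,z,P.min(0).round(1),P.max(0).round(1))
im=cv2.imread('pics/w3.png')[190:360,190:360]; cv2.imwrite('pics/w3c.png',cv2.resize(im,None,fx=3.5,fy=3.5,interpolation=cv2.INTER_NEAREST))
```

```text
(array([ 443.35771169, -282.5055963 ,  188.58928573]), array([-2.23968672e+00, -2.19960764e+00,  4.57705219e-04]))
0 0 20 18 [235.3 217.3] [314.8 290.6]
0 0 20 0 [239.  207.1] [311.1 274.5]
0 0 13 70 [238.6 282.3] [311.5 345.9]
0 0 13 26 [248.  236.7] [302.1 286.2]
0 2 20 18 [235.1 213.4] [314.8 287.2]
0 2 20 0 [238.8 203.6] [311.2 271.3]
0 2 13 70 [238.3 277.1] [311.5 341.3]
0 2 13 26 [247.9 232.7] [302.1 282.6]
0 -2 20 18 [235.5 221.2] [314.7 294. ]
0 -2 20 0 [239.1 210.7] [311.1 277.6]
0 -2 13 70 [238.9 287.5] [311.4 350.5]
0 -2 13 26 [248.2 240.6] [302.1 289.8]
```

View pics/w3c.png

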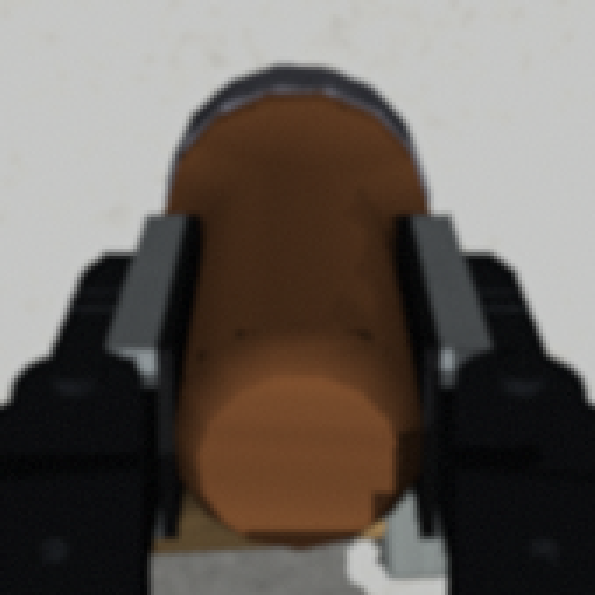

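Run:
```python
from h import *
ctrl.movel(np.array([498.2,201,190.]),max_speed=300)
ctrl.movel(np.array([498.2,201,68.]),max_speed=120)
im,po=wrist('w4'); print(po,ctrl.get_ft_force(),ctrl.get_clock())
p=po[0]; th=np.linspace(0,2*np.pi,90)
for c in [(498.2,200.5)]:
    for rr,z in [(27.5,20),(23.5,20)]:
        P=np.array([proj('wrist',[c[0]+rr*np.cos(t),c[1]+rr*np.sin(t),z],po) for t in th]); print(P.min(0),P.max(0))
im=cv2.imread('pics/w4.png')[100:400,120:440]; cv2.imwrite('pics/w4c.png',cv2.resize(im,None,fx=2,fy=2,interpolation=cv2.INTER_NEAREST))
```

```text
(array([498.98401075, 201.21948735,  69.01179322]), array([2.24072155, 2.20074007, 0.00255382])) [ 0.1396293   0.04411253 -0.61485225] 11.3667
[227.56307433 188.28252651] [319.33465243 274.58072299]
[234.24586651 195.0127572 ] [312.66127397 268.73004305]
```

View pics/w4c.png

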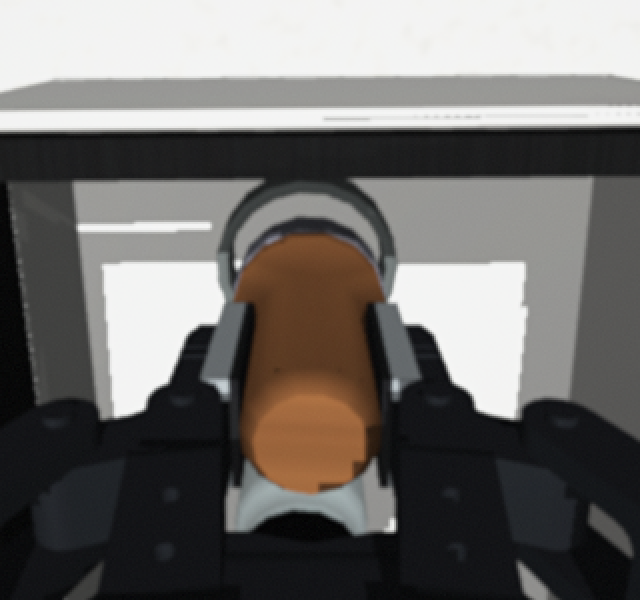

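Run:
```python
from h import *
ctrl.pause(0.2); print(ctrl.get_tool_pos())
for z in [58,52,48,44,41,39.5,38.5,37.8,37.2]:
    ctrl.movel(np.array([498.2,200.9,z]),max_speed=50)
    f=ctrl.get_ft_force(); p=ctrl.get_tool_pos(); print(z,p.round(1),f.round(2))
    if f[2]>4 or np.hypot(f[0],f[1])>5: print('contact'); break
ctrl.pause(0.2);print(ctrl.get_ft_force(),ctrl.get_tool_pos(),ctrl.get_clock())
```

```text
[498.65946313 201.1359987   68.72372236]
58 [497.6 200.7  57.1] [ 0.16  0.2  -0.9 ]
52 [497.8 200.8  51.4] [ 0.44  0.48 -0.76]
48 [498.  200.8  47.7] [-0.43  0.88 -0.39]
44 [497.9 200.8  43.6] [ 0.48 -0.35 -1.06]
41 [498.  200.8  40.7] [-0.37  0.85 -1.12]
39.5 [498.1 200.9  39.4] [-0.32  0.35 -1.29]
38.5 [498.1 200.9  38.4] [-0.49  0.   -1.39]
37.8 [498.1 200.9  37.7] [ 0.77 -0.05  0.07]
37.2 [498.3 201.   37.3] [ 0.2  -0.5  -0.88]
[ 0.24535099  0.52389097 -1.00902556] [498.32255873 200.92277223  37.29501059] 14.1333
```

Run:
```python
from h import *
d=np.load('pics/w1.npz'); po=(d['p'],d['r'])
for u,v in [(196,146),(381,146),(196,200),(379,200),(180,133),(403,133)]: print(u,v,[ray('wrist',(u,v),z,po).round(1)[:2] for z in (80,100,108)])
ctrl.movel(np.array([498.2,200.9,36.8]),max_speed=20); print(ctrl.get_ft_force())
```

```text
196 146 [array([438.8, 242.3]), array([443.4, 244.3]), array([445.2, 245.1])]
381 146 [array([574.8, 240. ]), array([568.6, 242.2]), array([566.2, 243.1])]
196 200 [array([435.5, 201.3]), array([440.3, 206.5]), array([442.3, 208.6])]
379 200 [array([576.2, 198.9]), array([569.9, 204.4]), array([567.4, 206.5])]
180 133 [array([427.9, 251.8]), array([433.4, 253.1]), array([435.6, 253.5])]
403 133 [array([590.2, 249.2]), array([582.8, 250.6]), array([579.8, 251.2])]
[-3.5642802  -0.97575174  3.65918045]
```

Run:
```python
from h import *
ctrl.movel(np.array([498.2,200.9,37.2]),max_speed=20); print(ctrl.get_ft_force())
ctrl.movel(np.array([500.2,200.9,37.2]),max_speed=20); print(ctrl.get_ft_force(),ctrl.get_tool_pos())
ctrl.open_gripper()
print(ctrl.get_ft_force(),ctrl.get_gripper_width(),ctrl.get_tool_pos())
ctrl.pause(0.1); print(ctrl.get_ft_force())
wrist('w5')
ctrl.movel(np.array([500.2,200.9,130]),max_speed=60); print(ctrl.get_ft_force())
ctrl.movel(np.array([498.2,200.9,190]),max_speed=150)
wrist('w6'); print(ctrl.get_tool_pos(),ctrl.get_clock())
```

```text
[-1.14982297  0.87123692  1.92029679]
[-2.48915915 -0.21447722  2.56912152] [500.22157653 200.91930509  37.22115837]
[20.33448679 -2.30407296  1.53828747] 85.49866915397207 [509.89634724 201.40233087  42.53317666]
[21.33846993 -3.39472324  2.05517272]
[-0.69455382 -0.39825933 -0.56432634]
[497.49885825 200.68274604 188.67622407] 17.95
```

View pics/w6.png

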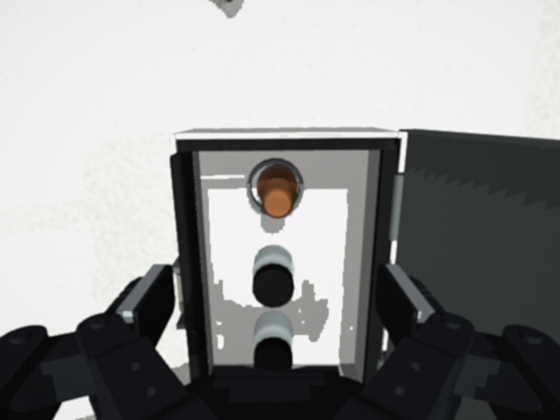

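Run:
```python
from h import *
im=cv2.imread('pics/w6.png')[140:240,220:340]; cv2.imwrite('pics/w6c.png',cv2.resize(im,None,fx=6,fy=6,interpolation=cv2.INTER_NEAREST))
d=np.load('pics/w6.npz'); po=(d['p'],d['r']); print(po[0]); th=np.linspace(0,2*np.pi,90)
for c,rr,z in [((498.2,200.5),27.5,20),((498.2,200.5),20,22),((498.2,200.5),13,74),((500,200.5),13,74)]:
        P=np.array([proj('wrist',[c[0]+rr*np.cos(t),c[1]+rr*np.sin(t),z],po) for t in th]); print(c,rr,z,P.min(0),P.max(0))
```

```text
[497.98241527 200.83011439 189.5886318 ]
(498.2, 200.5) 27.5 20 [245.73142676 158.37562274] [304.28165071 215.57047044]
(498.2, 200.5) 20 22 [253.59321948 166.86119254] [296.42770486 208.68070178]
(498.2, 200.5) 13 74 [258.58927733 186.76688175] [291.62082792 218.61317287]
(500, 200.5) 13 74 [260.87577523 186.72643384] [293.90807629 218.57468571]
```

View pics/w6c.png

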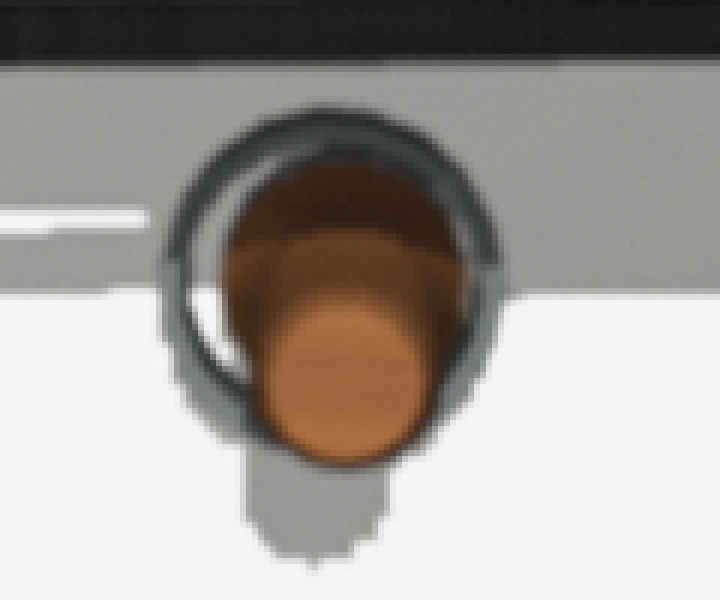

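Run:
```python
from h import *
for c in [(100,75),(665,95),(380,75)]:
    print(ray('top',(180+c[0]/6,160+c[1]/5.4545),258).round(1))
d=np.load('pics/w6.npz'); po=(d['p'],d['r'])
for u,v in [(177,135),(400,133)]: print(ray('wrist',(u,v),80,po).round(1))
r=rot(-0.018)
for p in [(498,201,330),(690,117,330),(690,117,235),(440,117,110)]: 
    q=ctrl.ik(np.array(p,float),r); print(p,None if q is None else np.round(q,2))
```

```text
[636.2 256.  258. ]
[633.4 -17.5 258. ]
[640.1 120.6 258. ]
[427.8 254.6  80. ]
[589.8 253.1  80. ]
(498, 201, 330) [ 0.28 -0.17  1.78 -0.    1.54  0.3 ]
(690, 117, 330) [ 0.09  0.19  1.41 -0.    1.54  0.11]
(690, 117, 235) [ 0.09  0.23  1.52 -0.    1.39  0.11]
(440, 117, 110) [ 0.14 -0.21  2.19 -0.    1.17  0.16]
```

Run:
```python
from h import *
ctrl.movel(np.array([498,190,330.]),max_speed=250)
ctrl.grab(20)
ctrl.movel(np.array([695,119,330.]),max_speed=250)
ctrl.movel(np.array([695,119,235.]),max_speed=200)
print(ctrl.get_ft_force(),ctrl.get_tool_pos(),ctrl.get_gripper_width(),ctrl.get_clock())
save('side7',ctrl.capture('side'))
x=695
for x in [670,655,645,635,625,616]:
    ctrl.movel(np.array([x,119,235.]),max_speed=80); f=ctrl.get_ft_force(); print(x,ctrl.get_tool_pos().round(1),f.round(2))
    if np.linalg.norm(f)>12: break
print(ctrl.get_clock())
save('side8',ctrl.capture('side'))
```

```text
[ 0.3489857  -0.0022084   0.29936811] [695.08526479 119.38828629 236.38205862] 0.380203392268118 21.0417
670 [670.3 119.  236.3] [ 0.3   0.05 -0.44]
655 [655.  119.  235.2] [-0.57  0.54  0.29]
645 [645. 119. 235.] [-0.17  0.03  0.15]
635 [634.8 119.  234.9] [-0.02 -0.64  0.02]
625 [624.7 119.  234.9] [-0.68  0.17 -0.29]
616 [615.7 119.  234.9] [ 0.93  0.19 -0.7 ]
22.9667
```

View pics/side8.png

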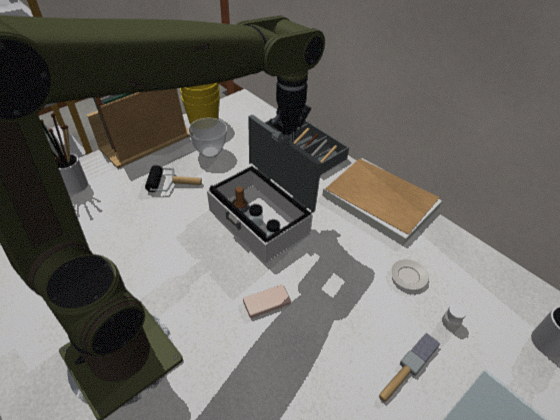

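Run:
```python
from h import *
h=np.array([594,90.5]); r=148
for th in [1.55,1.4,1.25,1.1,0.95,0.8,0.65,0.5,0.4,0.32]:
    c=h+r*np.array([-np.cos(th),np.sin(th)])+8*np.array([np.sin(th),np.cos(th)])+np.array([15*min(1,np.sin(th)/0.5),0])
    ctrl.movel(np.array([c[0],119,c[1]]),max_speed=90)
    f=ctrl.get_ft_force(); p=ctrl.get_tool_pos(); print(th,c.round(0),p.round(1),f.round(2))
    if np.linalg.norm(f)>10: print('STOP');break
print(ctrl.get_clock()); save('side9',ctrl.capture('side'))
```

```text
1.55 [614. 239.] [614.1 119.  239.1] [-0.86 -0.16 -0.32]
1.4 [592. 238.] [591.5 119.  237.7] [-0.31 -0.57 -0.22]
1.25 [570. 233.] [569.8 119.  233.3] [-0.14 -0.87 -0.19]
1.1 [549. 226.] [548.9 119.  225.9] [-0.88 -0.84 -0.27]
0.95 [529. 216.] [529.4 119.  215.4] [-0.02  0.71  0.3 ]
0.8 [512. 202.] [511.6 119.  202.1] [-0.3  -0.42  0.06]
0.65 [496. 186.] [495.8 119.  186.2] [ 0.17 -0.07  0.92]
0.5 [482. 168.] [482.  119.  168.1] [ 0.51 -0.94 -0.38]
0.4 [472. 156.] [472. 119. 155.] [0.95 0.5  0.43]
0.32 [465. 145.] [464.9 119.  144.1] [ 1.52 -0.06 -0.07]
26.6917
```

View pics/side9.png

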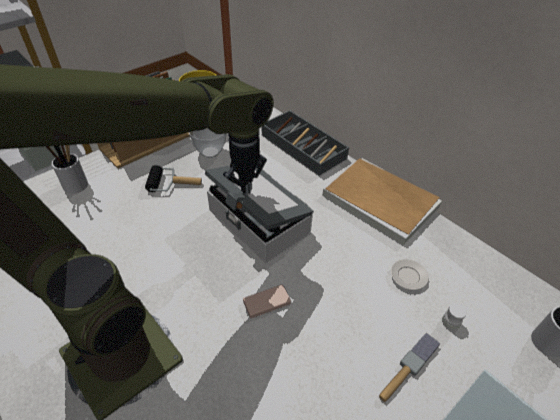

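Run:
```python
from h import *
ctrl.movel(np.array([465,119,160.]),max_speed=150)
ctrl.movel(np.array([441,119,160.]),max_speed=150)
ctrl.pause(0.2)
f0=np.mean([ctrl.get_ft_force() for _ in range(5)],0); print(f0)
log=[]
z=150
while z>90:
    z-= 4 if z>128 else (1.5 if z>118 else 0.7)
    ctrl.movel(np.array([441,119,z]),max_speed=40)
    fz=np.mean([ctrl.get_ft_force()[2] for _ in range(3)])
    log.append((round(z,1),round(ctrl.get_tool_pos()[2],1),round(fz,1)))
    if fz>10: print('f>10'); break
print(log,ctrl.get_clock())
```

```text
[-0.13896635  1.59545561 -0.54297285]
f>10
[(146, np.float64(145.5), np.float64(0.5)), (142, np.float64(141.8), np.float64(0.9)), (138, np.float64(137.6), np.float64(0.6)), (134, np.float64(133.6), np.float64(0.2)), (130, np.float64(129.6), np.float64(-0.3)), (126, np.float64(125.6), np.float64(-0.2)), (124.5, np.float64(124.4), np.float64(0.5)), (123.0, np.float64(122.9), np.float64(0.0)), (121.5, np.float64(121.4), np.float64(0.1)), (120.0, np.float64(119.9), np.float64(-0.3)), (118.5, np.float64(118.4), np.float64(-0.6)), (117.0, np.float64(116.9), np.float64(0.3)), (116.3, np.float64(116.3), np.float64(0.2)), (115.6, np.float64(115.5), np.float64(0.8)), (114.9, np.float64(114.8), np.float64(0.6)), (114.2, np.float64(114.1), np.float64(0.1)), (113.5, np.float64(113.4), np.float64(0.4)), (112.8, np.float64(112.7), np.float64(0.6)), (112.1, np.float64(112.2), np.float64(0.8)), (111.4, np.float64(111.5), np.float64(2.1)), (110.7, np.float64(110.7), np.float64(2.4)), (110.0, np.float64(109.9), np.float64(2.9)), (109.3, np.float64(109.2), np.float64(3.0)), (108.6, np.float64(108.5), np.float64(3.5)), (107.9, np.float64(107.8), np.float64(3.5)), (107.2, np.float64(107.1), np.float64(4.2)), (106.5, np.float64(106.5), np.float64(4.2)), (105.8, np.float64(105.8), np.float64(4.4)), (105.1, np.float64(105.2), np.float64(6.3)), (104.4, np.float64(104.9), np.float64(7.5)), (103.7, np.float64(104.5), np.float64(9.6)), (103.0, np.float64(104.0), np.float64(10.0))] 35.75
```

Run:
```python
from h import *
z=103.0; log=[]
prev=10
while z>88:
    z-=0.6
    ctrl.movel(np.array([441,119,z]),max_speed=25)
    fz=np.mean([ctrl.get_ft_force()[2] for _ in range(3)]); p=ctrl.get_tool_pos()[2]
    log.append((round(z,1),round(float(p),1),round(float(fz),1)))
    if fz>19: print('f>19'); break
    if p<100 and fz<prev-2.5: print('drop'); break
    prev=fz
print(log,ctrl.get_clock())
```

```text
f>19
[(102.4, 103.6, 12.3), (101.8, 103.0, 12.7), (101.2, 101.8, 9.0), (100.6, 101.1, 8.7), (100.0, 100.5, 9.0), (99.4, 99.9, 9.1), (98.8, 99.3, 9.7), (98.2, 98.8, 9.4), (97.6, 98.3, 8.7), (97.0, 97.7, 11.3), (96.4, 97.2, 10.8), (95.8, 96.7, 11.7), (95.2, 96.1, 11.5), (94.6, 95.6, 12.2), (94.0, 94.9, 11.7), (93.4, 94.3, 12.4), (92.8, 93.7, 12.2), (92.2, 93.7, 15.0), (91.6, 93.6, 18.3), (91.0, 93.6, 21.3)] 40.75
```

Run:
```python
from h import *
log=[]
for z in [93,94.5,96,98,101,106]:
    ctrl.movel(np.array([441,119,z]),max_speed=30)
    fz=np.mean([ctrl.get_ft_force()[2] for _ in range(3)]); log.append((z,round(float(ctrl.get_tool_pos()[2]),1),round(float(fz),1)))
print(log)
ctrl.movel(np.array([441,119,200.]),max_speed=150)
ctrl.movel(np.array([400,330,260.]),max_speed=200)
print(ctrl.get_clock(),ctrl.get_ft_force())
save('side10',ctrl.capture('side')); save('top10',ctrl.capture('top'))
for n in ('side','top'): print(n,[(b['box'],b['p']) for b in ctrl.boxes_of('lid',n)][:1])
s=cv2.imread('pics/side10.png')[130:280,190:350]; cv2.imwrite('pics/side10c.png',cv2.resize(s,None,fx=4,fy=4,interpolation=cv2.INTER_CUBIC))
```

```text
[(93, 94.2, 11.7), (94.5, 95.3, 10.5), (96, 95.6, 0.5), (98, 97.9, -0.0), (101, 101.3, 0.5), (106, 106.4, 0.7)]
44.3583 [-0.69416459 -0.52633446 -0.95288134]
side [([205.6, 162.0, 310.6, 246.0], 0.7)]
top [([203.9, 194.3, 291.6, 253.7], 0.67)]
```

View pics/side10c.png

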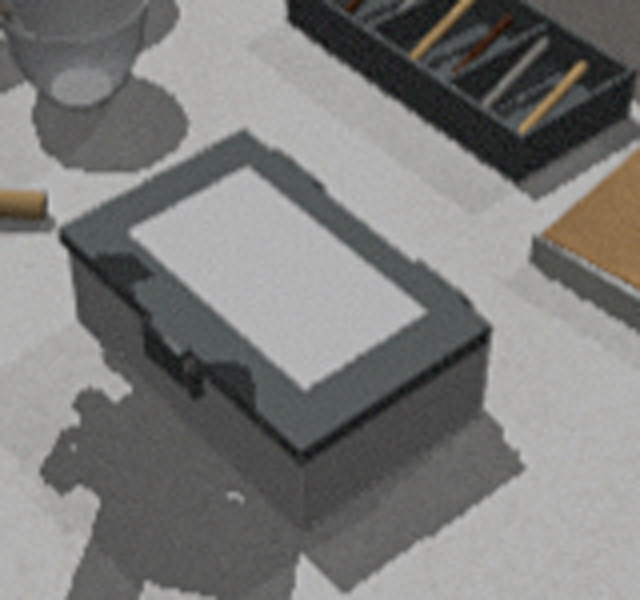

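View pics/top10.png

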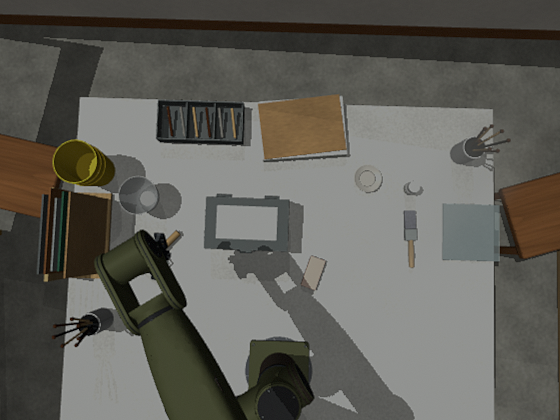

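Run:
```python
from h import *
ctrl.pause(0.3); print(ctrl.get_ft_force(),np.abs(ctrl.get_joint_vel()).max(),ctrl.get_clock())
ctrl.close_job()
```

```text
[-0.10941645  0.52990894  0.9812185 ] 0.0018259103228675288 44.8583
the job is handed in; nothing more can be done
```

The dabber is standing in the ring cup, the lid is down and latched, and I handed the job in at 44.9 s. No verdict is reported, so these are my own checks.

- **Dabber:** A wrist picture taken after I let go showed it upright inside the cup, about 2 mm off centre. I could not look again once the lid was shut.
- **Lid:** I swung it down from behind and pressed near the middle of its front edge. The seal took up load from about 112 mm. There was a bump at 12.7 N near 103 mm. The lid went solid at 93.7 mm, where the force reached 21.3 N, below the 30 N limit.
- **Latch:** When I backed off, the force dropped to zero at about 95.5 mm and the lid did not follow. That puts the lid at an angle of about -0.02 rad. The final side and top pictures show it flat and shut with the arm clear.
- **Fault on the way:** As the gripper opened inside the box, a finger pressed against the front wall with about 20 N. This pushed the gripper about 10 mm out of place. The dabber stayed seated, and the jars and the other things looked unmoved in the pictures; I did not measure them.

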